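# Close the carton and hold the sprung bar at the index plate

### The arm

A 6-joint arm with a two-finger parallel gripper is mounted at the origin on a cart in front of the work surface, level with it; the furniture and walls round the work are solid. World frame = base frame: x ahead of the robot, y to its left, z up, the work surface at z = 0. Lengths are in m, angles in rad, forces in N, time in s.
With the tool pointing down it reaches from about 0.25 to 0.775 m from the base axis. Payload 4 kg.
Tool frame: the origin (TCP) lies midway between the tips of the shut fingers; the grasp point (between the pads) lies 19 mm behind it; z points along the fingers, x is the direction in which the jaws open and shut, and the axes are right-handed (so a half turn about z gives the same grasp; the last joint's range is limited). The gripper opens to 94 mm and grips with 3 to 60 N. Pads are 16 mm wide; open, the fingers measure 119 mm over their backs; the gripper's body (75 mm by 177 mm) begins 78 mm behind the grasp point.
Start: joints at [1.111, 0.087, 1.371, -0, 1.684, -0.103], TCP at [0.192, 0.515, 0.176] pointing down, gripper open.
Joint ranges: [-3.1, 3.1], [-0.76, 2.03], [0.27, 2.55], [-1.08, 4.22], [0.17, 2.65], [-2.57, 2.57]. Speed limits (rad/s): [2.79, 2.79, 3.14, 3.14, 3.14, 3.14].

### API

Orientations are given as [roll, pitch, yaw] about the fixed x, y, z axes, in that order (R = Rz(yaw) Ry(pitch) Rx(roll)).
In Python, from bench import * gives the robot as it stands.
- The arm moves only by the tool send_rows, never from a script. Its argument "rows" is one flat list of numbers, 7 for each row, row after row: the shift along the world's x, y, z in mm, then the turn, a rotation vector about the world's x, y, z in degrees, then the opening, from 0 (shut) to 1 (fully open). A call has exactly 8 rows; each row shifts and turns the commanded pose from where the row before left it; what a row does not reach is not made up. A row lasts 1/8 s, in which the tool goes at most 62.5 mm and 10.7 degrees, less where a joint would pass 70% of its speed; a pose out of reach is approached as far as the arm can. A call is refused whole if a number of a shift passes 62.5 or a number of a turn 10.7, either way. A call with a gripper value outside its range is refused whole. The fingers move at their own pace and stop on an object; the grip force is fixed at half the most. Time passes only in rows, so rows that do not move let the fingers close, or fill a call up. It gives the time, the measured TCP pose, the force and the opening at its end, in the units of the state.
- get_obs(): the state, without advancing time (a new reading comes with each control period).
- snapshot(name): name is "scene" or "top"; returns a dict with "color" (384x512x3 uint8, red, green, blue), "intrinsics" (3x3 intrinsics, pixels), "rvec" (rotation vector, rad) and "tvec" (3), from world to camera coordinates, as OpenCV has them. Camera axes: x right, y down, z forward; pixel columns grow to the right and rows downward; lengths in m; the calibration is good to about 2 mm. A picture is of the moment at which its call begins. There is no depth.
- close_job(): hands the job in, once; it reports no verdict.
The state is a dict: "time": time; "joint_positions": joint angles; "qvel": joint speeds; "joint_torque": joint torques, N m; "tool_pos": TCP position; "ee_rot": TCP orientation; "wrist_force": force on the tool from outside, world axes, zero at the start; "wrist_torque": the same for the moment, N m; "width": finger opening in m.
Only numpy, scipy, OpenCV 4.12 (cv2) and the standard library are available. Lean on these libraries where they do the work, as an engineer would, in place of code of your own. Each camera call takes 0.05 s, during which the arm holds its last target.

### The job

In the packing jig, close the carton: fold its two side flaps (the one nearest the robot and the one opposite) down flat, then fold the large lid flap down flat over them. Only then pull the spring-loaded hold-down bar over the closed lid by its upright black grip until the pointer on the end of the bar is in line with the thin upright index plate, and finish still holding it there, since the spring draws it back when let go. Leave the other things on and around the jig where they are.

Things in the scene. Friction and masses are not known exactly. Their poses are not given: they have to be found in the camera images.
- jig: packing jig, a fixed plywood board 220 x 390 x 12 mm carrying the open carton and the bar's guide. Origin on the table under the carton's centre; z up; +x from the carton's near (robot) side to its far side; +y from the carton to the guide, so the bar is pulled towards -y. The carton is 140 (x) x 130 (y) mm, rim 87 mm above the table, orange tubes inside. The guide stands at y = 140 to 200 mm, 122 mm high, 72 mm wide, with a barrel and end plate behind it
- near_flap (a joint): fold angle of the side flap nearest the robot: 0 = folded flat over the carton, 1.57 = upright, more leans outward (stop at 2.0); starts near upright. Stiff fold: stays where it is left, about 1 to 2 N pushes it
- near_fold (a point): middle of the near flap's fold line (which runs along jig y), at x -70, y 0, z 89 mm in the jig frame. The flap is cardboard 4 mm thick, 120 mm wide along y, and reaches 61 mm from the fold; folding down moves its free edge to jig +x
- far_flap (a joint): as near_flap, for the side flap farthest from the robot
- far_fold (a point): middle of the far flap's fold line, at x +70, y 0, z 89 mm in the jig frame. Same flap as the near one; folding down moves its free edge to jig -x
- lid_flap (a joint): fold angle of the lid flap: 0 = flat over the side flaps, 1.57 = upright; starts near upright. Stiff fold: stays where it is left, about 1 N pushes it
- lid_fold (a point): middle of the lid flap's fold line (along jig x) on the carton side away from the guide, at x 0, y -65, z 93.5 mm in the jig frame. The lid is cardboard 4 mm thick, 140 mm wide along x, and reaches 131 mm from the fold; folding down moves its free edge to jig +y. Flat, its top is 95.5 mm above the table
- hold_down (a joint): how far the hold-down bar is pulled out of its guide towards jig -y: 0 = home, stop at 0.075 m. A spring draws it home, about 3 N at the start and 9 N at the stop
- bar_grip (a point): centre of the grippable part of the bar's upright black grip, 16 mm (jig x) x 26 mm (jig y), from the bar's top 109 mm to 165 mm above the table; this point is 141 mm above the table. At home it lies at x 0, y 95 mm in the jig frame. A steel bar (8 mm thick, 18 mm wide, 160 mm long along jig x, underside at 101 mm) crosses under the grip; a flat foot 26 x 36 mm reaches 113 mm height round the grip
- bar_pointer (a point): tip of the thin pointer (4 mm wide) on the near end of the bar, at x -103 mm from the grip and moving with the bar; 105 mm above the table
- index_top (a point): middle of the top edge of the index plate, a thin upright aluminium plate (22 mm along jig x, 4 mm thick along jig y, top 94 mm above the table) on a small foot on the jig's near side. Axes as the jig's. The pointer passes 7 mm above it and is in line with it when both have the same jig y; the plate is set 30 to 60 mm along jig -y from the pointer's home
- label_roll: white roll of labels, diameter 68 mm, 32 mm high, standing on the jig board beside the guide, near side; leave alone. Origin at the underside
- weight: brass check weight, 22 mm wide, 26 mm high, on the jig board beside the guide, far side; leave alone. Origin at the underside
- tape: roll of brown tape, 96 mm wide, 48 mm high, on the table; leave alone. Origin at the underside
- funnel: filling funnel, mouth down, 72 mm high, on the table; leave alone. Origin at the underside
- stamp: hand stamp with black knob, 70 mm high, on the table; leave alone. Origin at the underside

How it is judged:
On the way, in this order (a step that is already met when the one before it is completed fails the run):
1. both side flaps are folded down flat while the lid flap is still open (value of joint each of near_flap, far_flap below 0.2 rad and value of joint lid_flap above 0.5 rad), for 0.2 s.
2. the lid flap is folded down flat over the side flaps (value of joint each of near_flap, far_flap below 0.2 rad and value of joint lid_flap below 0.06 rad), for 0.2 s.
3. the bar is held with its pointer in line with the index plate (all of step 2 and y of bar_pointer in the frame of index_top between -0.006 and 0.006 m and contact force between the fingers and hold_down above 2 N), for 0.5 s.
At the end, for the whole second after the job is handed in: Side flaps within 0.2 rad and lid flap within 0.06 rad of flat; the pointer within 6 mm of the index plate along the pull, at rest, and the bar held by the fingers (over 2 N of contact) (all of step 3 and velocity of joint hold_down between -0.01 and 0.01 m/s); the arm keeps its last pose, push and grip.
It fails at once if the lid flap is folded while a side flap is still up (value of joint lid_flap below 0.5 rad and value of joint any of near_flap, far_flap above 0.35 rad).
It fails at once if the bar is pulled out more than 20 mm while the lid flap is open (value of joint hold_down above 0.02 m and value of joint lid_flap above 0.3 rad).
It fails at once if one of the other things is moved more than 30 mm (distance of any of label_roll, weight, tape, funnel, stamp from where it was at the start of the episode above 0.03 m).
It also fails if it takes over 56 s, if anything falls off the work surface, if the arm or the gripper's body presses on something with over 40 N, if the wrist force passes 120 N, or if a joint passes its speed limit or range.

## Working session

There is one attempt and no reset: what is moved stays moved. The work goes in short steps, Python scripts to look and compute and a tool call to move; the robot and the scene stay as the last step left them, time stands still between calls to the robot, and variables do not carry over. Pictures are saved under pics/ and viewed, and the job is handed in when it is done.

Besides the shell and the picture viewer there is one more tool, called after "Call:" as a command line: name --argument value ..., lists and objects as JSON in quotes. send_rows: Moves the arm, as the interface text tells. Its arguments: {"type":"object","properties":{"rows":{"type":"array","items":{"type":"number"}}},"required":["rows"]}

```bash
mkdir -p pics; ls; python3 - <<'E'
from bench import *
import cv2
o=get_obs();print(o)
for n in("scene","top"):
    s=snapshot(n);cv2.imwrite(f"pics/{n}0.png",s["color"][:,:,::-1]);print(n,s["intrinsics"],s["rvec"],s["tvec"])
E
```

```text
pics
{'time': 0.0, 'joint_positions': array([ 1.11091321e+00,  8.79154460e-02,  1.37222961e+00, -2.77888342e-05,
        1.68358792e+00, -1.03124929e-01]), 'qvel': array([ 0.00219001,  0.00057581, -0.00096212, -0.00037029, -0.00122865,
        0.00048657]), 'joint_torque': array([-4.93140487e-04, -3.40180635e+01, -3.02429187e+01,  7.17048207e-02,
        3.30773159e-02, -1.41113924e-04]), 'tool_pos': array([0.19183789, 0.51481284, 0.17443836]), 'ee_rot': array([-3.14139980e+00,  2.13179431e-03,  1.21403524e+00]), 'wrist_force': array([0.2410525 , 0.38925202, 0.18200137]), 'wrist_torque': array([0.02468718, 0.00565647, 0.02087574]), 'width': 0.09402171366501408}
scene [[362.22469667   0.         255.14006652]
 [  0.         362.22469667 193.66784109]
 [  0.           0.           1.        ]] [ 2.30543149 -0.52658169  0.22424891] [-0.4582993   0.25054647  1.18102608]
top [[377.27563145   0.         257.7359737 ]
 [  0.         377.27563145 189.67832055]
 [  0.           0.           1.        ]] [ 2.19573191 -2.15771484  0.0761601 ] [0.01759903 0.5215895  1.23017848]
```

View pics/scene0.png

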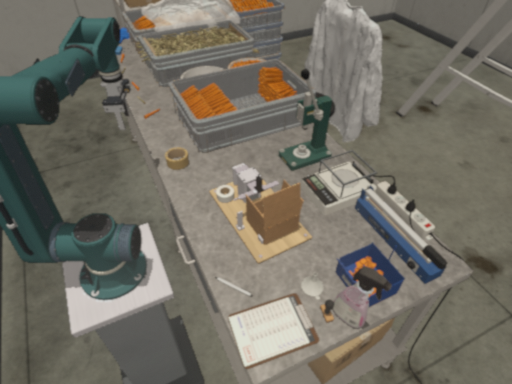

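View pics/top0.png

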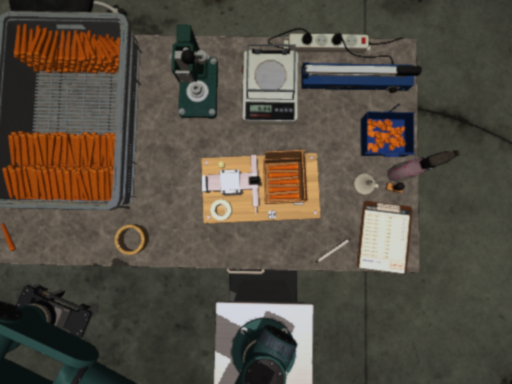

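The carton sits at about (285,180) in the top view, the guide at (230,182) and the index plate at (272,214). I'll zoom in for detail.

```bash
python3 - <<'E'
import cv2
a=cv2.imread("pics/top0.png")[140:235,190:330];cv2.imwrite("pics/topz.png",cv2.resize(a,None,fx=5.6,fy=5.6,interpolation=cv2.INTER_CUBIC))
a=cv2.imread("pics/scene0.png")[155:265,200:320];cv2.imwrite("pics/scz.png",cv2.resize(a,None,fx=5.4,fy=5.4,interpolation=cv2.INTER_CUBIC))
E
```

```text
(no output)
```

View pics/topz.png

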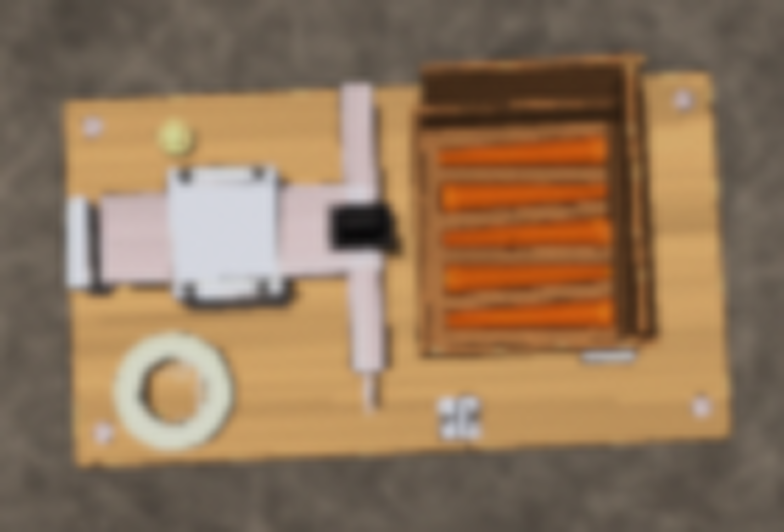

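View pics/scz.png

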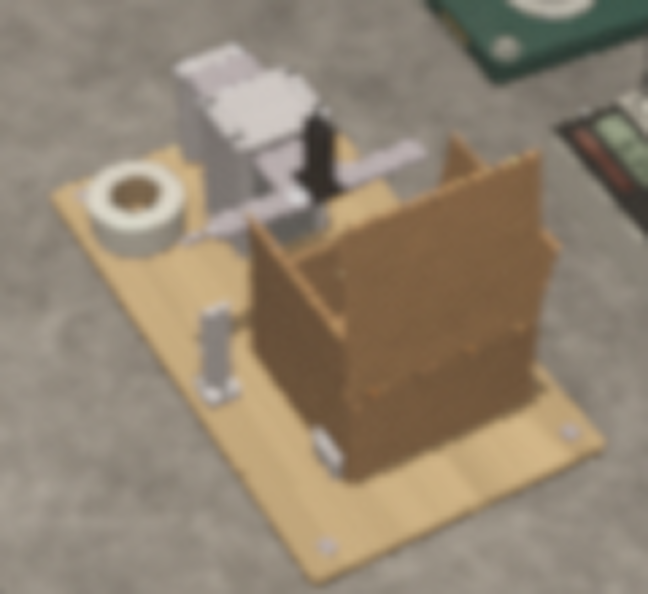

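```bash
cat > h.py <<'E'
from bench import *
import cv2, numpy as np
C={}
def cam(n):
    s=snapshot(n);return s
def ray(s,uv,z):
    R=cv2.Rodrigues(np.array(s["rvec"]))[0];t=np.array(s["tvec"]).ravel();K=np.array(s["intrinsics"])
    d=R.T@np.linalg.inv(K)@np.array([uv[0],uv[1],1.]);c=-R.T@t
    return c+d*(z-c[2])/d[2]
def proj(s,P):
    return cv2.projectPoints(np.array(P,float).reshape(-1,3),np.array(s["rvec"]),np.array(s["tvec"]),np.array(s["intrinsics"]),None)[0][:,0]
def save(s,box,f,name,pts=None):
    x0,y0,x1,y1=box
    a=cv2.resize(np.ascontiguousarray(s["color"][y0:y1,x0:x1,::-1]),None,fx=f,fy=f,interpolation=cv2.INTER_CUBIC)
    if pts is not None:
        for u,v in pts: cv2.circle(a,(int((u+.5-x0)*f),int((v+.5-y0)*f)),3,(0,255,0),1)
    cv2.imwrite("pics/"+name,a)
E
python3 - <<'E'
from h import *
s=cam("top");c=cam("scene")
tz=lambda p:(p[0]/5.6+190-.5,p[1]/5.6+140-.5)
sz=lambda p:(p[0]/5.4+200-.5,p[1]/5.4+155-.5)
def show(n,p,z,S=s,f=tz): print(n,np.round(ray(S,f(p),z)*1000,1))
for n,p in dict(HL=(64,102),HR=(715,72),LR=(732,436),LL=(78,465)).items(): show(n,p,.012)
show("barfar",(357,84),.109);show("barnear",(369,372),.109);show("ptr",(371,410),.107)
show("grip",(360,226),.165);show("index",(460,418),.094)
for p in [(420,108),(625,122),(420,350),(655,340)]: show("rim",p,.087)
show("bl",(53,195),.012,c,sz);show("bn",(317,582),.012,c,sz);show("br",(605,440),.012,c,sz)
show("ix",(216,305),.094,c,sz);show("ptr",(183,240),.105,c,sz);show("barfar",(420,150),.109,c,sz)
E
```

```text
HL [626.5 219.9  12. ]
HR [ 651.1 -170.7   12. ]
LR [ 433.4 -181.9   12. ]
LL [409.4 205.1  12. ]
barfar [623.5  41.7 109. ]
barnear [464.1  32.2 109. ]
ptr [443.3  30.7 107. ]
grip [538.5  37.4 165. ]
index [440.  -18.5  94. ]
rim [614.2   6.4  87. ]
rim [ 608.2 -109.2   87. ]
rim [477.6   4.2  87. ]
rim [ 485.5 -127.    87. ]
bl [407.1 204.5  12. ]
bn [ 432.5 -181.5   12. ]
br [ 649.5 -163.9   12. ]
ix [441.5 -15.7  94. ]
ptr [441.7  36.2 105. ]
barfar [618.6  41.5 109. ]
```

Call:
send_rows --rows '[15, -45, 5, 0, 0, -8, 0, 15, -45, 5, 0, 0, -8, 0, 15, -45, 5, 0, 0, -8, 0, 15, -45, 5, 0, 0, -8, 0, 15, -45, 0, 0, 0, -8, 0, 15, -45, 0, 0, 0, -8, 0, 15, -45, 0, 0, 0, -8, 0, 15, -45, 0, 0, 0, -8, 0]'

```text
time: 1.2
tool_pos: [0.3122, 0.1539, 0.1956]
ee_rot: [-3.142, -0.001, 0.093]
wrist_force: [0.3, 0.4, 0.2]
width: 0.017
```

Call:
send_rows --rows '[10, -40, 0, 0, 0, -1.5, 0, 15, -40, 0, 0, 0, 0, 0, 25, -40, 0, 0, 0, 0, 0, 25, -40, 0, 0, 0, 0, 0, 25, -42, -15, 0, 0, 0, 0, 25, 0, -15, 0, 0, 0, 0, 0, 0, 0, 0, 0, 0, 0, 0, 0, 0, 0, 0, 0, 0]'

```text
time: 2.2
tool_pos: [0.4366, -0.0463, 0.166]
ee_rot: [-3.142, 0.0, 0.071]
wrist_force: [-0.7, -0.4, -0.1]
width: 0.0004
```

```bash
python3 - <<'E'
from h import *
s=cam("top");c=cam("scene")
save(s,(190,140,330,235),5.6,"t1.png");save(c,(170,130,320,265),4.4,"s1.png")
print(get_obs()["tool_pos"],get_obs()["ee_rot"])
E
```

```text
[ 0.43687698 -0.04621532  0.16657122] [ 3.14103750e+00 -1.49422008e-03  7.17529105e-02]
```

View pics/s1.png

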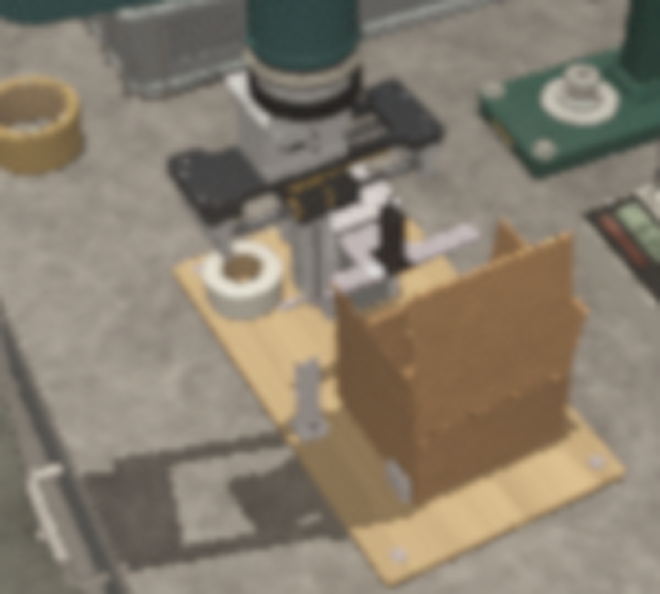

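View pics/t1.png

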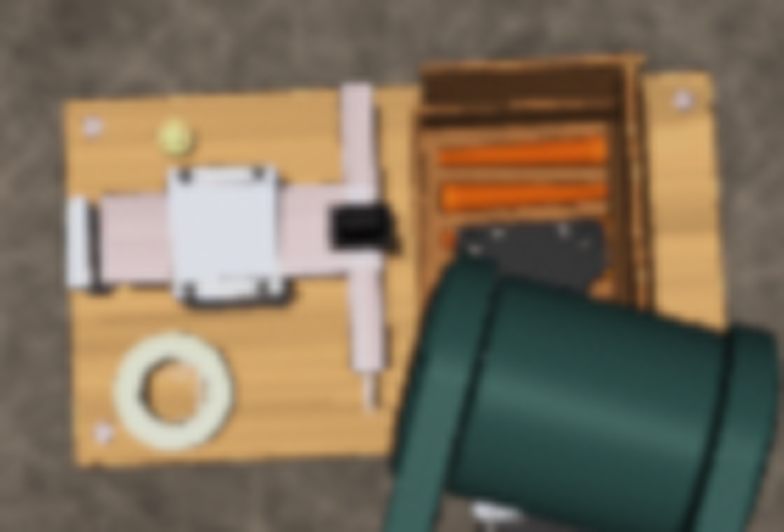

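Call:
send_rows --rows '[0, 0, -16, 0, 0, -0.5, 0, 0, 0, -17, 0, 0, 0, 0, 14, 1, 0, 0, 0, 0, 0, 14, 1, 0, 0, 0, 0, 0, 12, 0.7, -1, 0, 0, 0, 0, 11, 0.7, -4, 0, 0, 0, 0, 10, 0.6, -7, 0, 0, 0, 0, 8, 0.5, -9, 0, 0, 0, 0]'

```text
time: 3.3
tool_pos: [0.5068, -0.0421, 0.111]
ee_rot: [-3.142, 0.0, 0.062]
wrist_force: [-0.1, -0.2, 0.1]
width: 0.0007
```

Call:
send_rows --rows '[5, 0.3, -10, 0, 0, 0, 0, 2, 0, -8, 0, 0, 0, 0, 0, 0, -2, 0, 0, 0, 0, 0, 0, 0, 0, 0, 0, 0, 0, 0, 0, 0, 0, 0, 0, 0, 0, 0, 0, 0, 0, 0, 0, 0, 0, 0, 0, 0, 0, 0, 0, 0, 0, 0, 0, 0]'

```text
time: 4.3
tool_pos: [0.5131, -0.0418, 0.0917]
ee_rot: [3.142, -0.0, 0.062]
wrist_force: [-0.7, 0.2, 1.0]
width: 0.0007
```

Call:
send_rows --rows '[0, 0, 28, 0, 0, 0, 0, 0, 0, 30, 0, 0, 0, 0, 0, 0, 30, 0, 0, 0, 0, 35, 2, 0, 0, 0, 0, 0, 40, 2.5, 0, 0, 0, 0, 0, 40, 2.5, 0, 0, 0, 0, 0, 36, 2, 0, 0, 0, 0, 0, 0, 0, 0, 0, 0, 0, 0]'

```text
time: 5.3
tool_pos: [0.6652, -0.0327, 0.1772]
ee_rot: [-3.141, 0.003, 0.063]
wrist_force: [0.5, 0.1, -0.4]
width: 0.0003
```

```bash
python3 - <<'E'
from h import *
s=cam("top");c=cam("scene")
save(s,(190,140,330,235),5.6,"t2.png");save(c,(170,130,320,265),4.4,"s2.png")
E
```

```text
(no output)
```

View pics/s2.png

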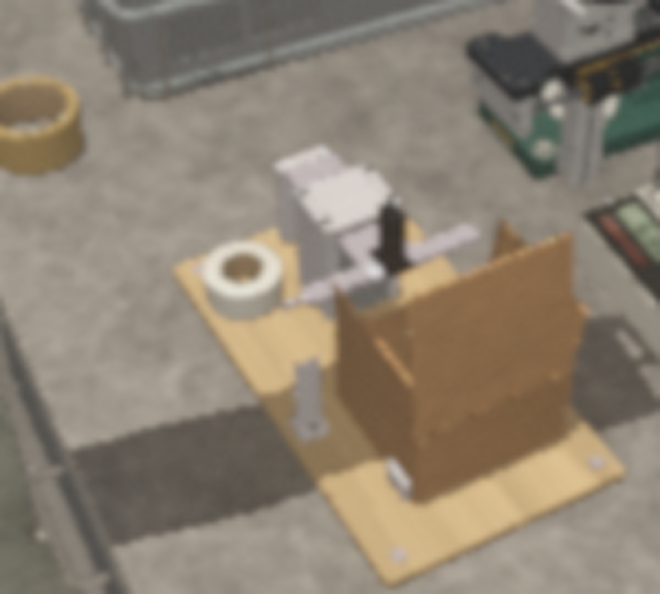

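```bash
python3 - <<'E'
from h import *
c=cam("scene");s=cam("top")
O=np.array([.550,-.0573,0]);a=np.radians(3.5)
R=np.array([[np.cos(a),-np.sin(a),0],[np.sin(a),np.cos(a),0],[0,0,1]])
J=lambda p:O+R@(np.array(p)/1000)
P=[J(p) for p in [(-70,-60,89),(-70,60,89),(-70,-60,150),(-70,60,150),(-9,60,89),(-9,-60,89),(70,60,150),(-103,95,105),(-107,46,94),(70,-65,224),(-70,-65,224)]]
save(c,(170,130,320,265),4.4,"s2b.png",proj(c,P));save(s,(190,140,330,235),5.6,"t2b.png",proj(s,P))
E
```

```text
(no output)
```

View pics/s2b.png

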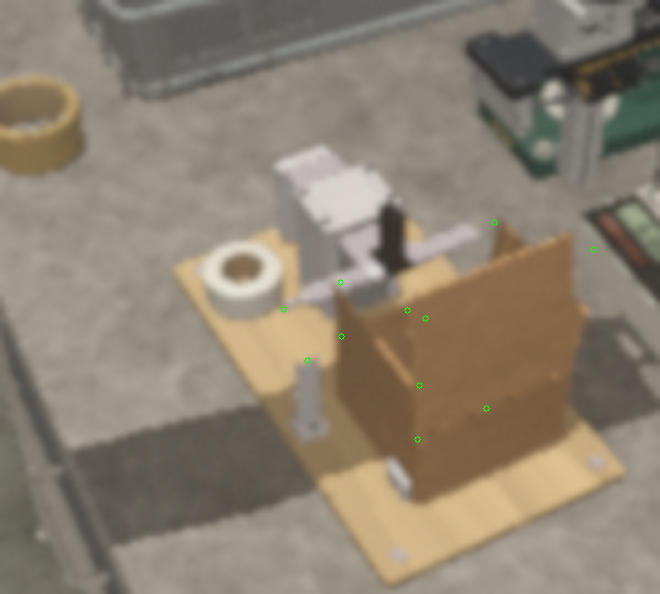

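View pics/t2b.png

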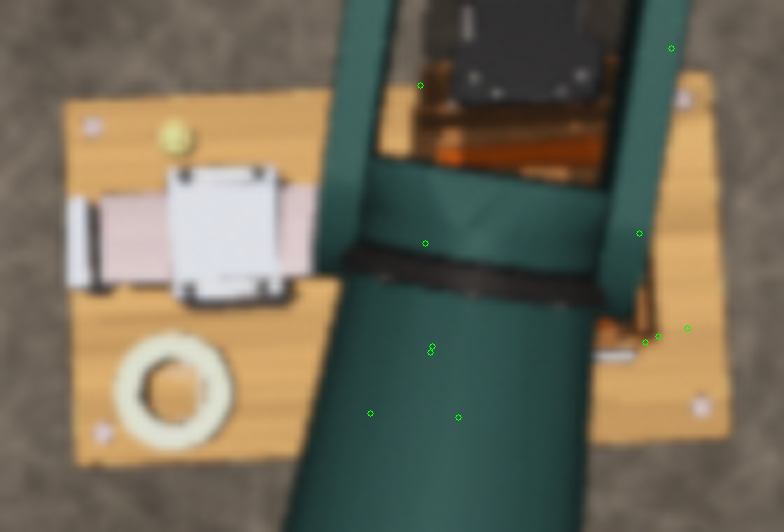

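```bash
python3 - <<'E'
from h import *
a=cv2.imread("pics/scene0.png")[:,:,::-1];c=cam("scene")
A=dict(color=a);
save(A,(235,170,315,260),7,"za.png");save(c,(235,170,315,260),7,"zb.png")
x=np.hstack([cv2.imread("pics/za.png")[:,:395],cv2.imread("pics/zb.png")[:,:395]]);cv2.imwrite("pics/zz.png",x[:600])
E
```

```text
(no output)
```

View pics/zz.png

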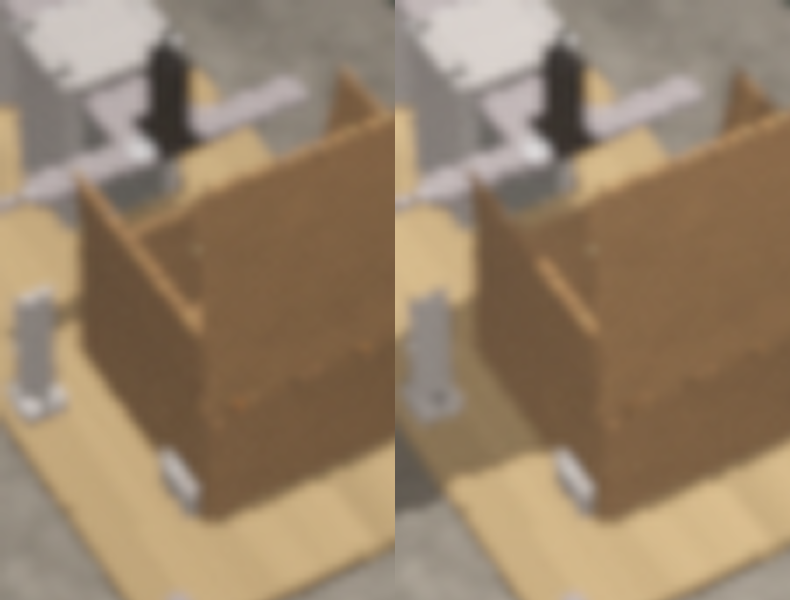

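```bash
python3 - <<'E'
from h import *
c=cam("scene");s=cam("top")
p=proj(c,[[.4369,-.0462,.1666]])[0];print((p-[170,130])*4.4)
o=get_obs();print(o["tool_pos"],o["joint_positions"])
p=proj(c,[o["tool_pos"]])[0];print((p-[170,130])*4.4)
save(c,(220,100,370,230),5,"z3.png",proj(c,[o["tool_pos"]]))
E
```

```text
[314.33484288 319.20842598]
[ 0.66349919 -0.03288805  0.18061411] [-1.34814857e-01  3.44877994e-01  1.05458703e+00 -2.87827147e-05
  1.74094682e+00 -1.96718339e-01]
[572.62135932 204.56136686]
```

View pics/z3.png

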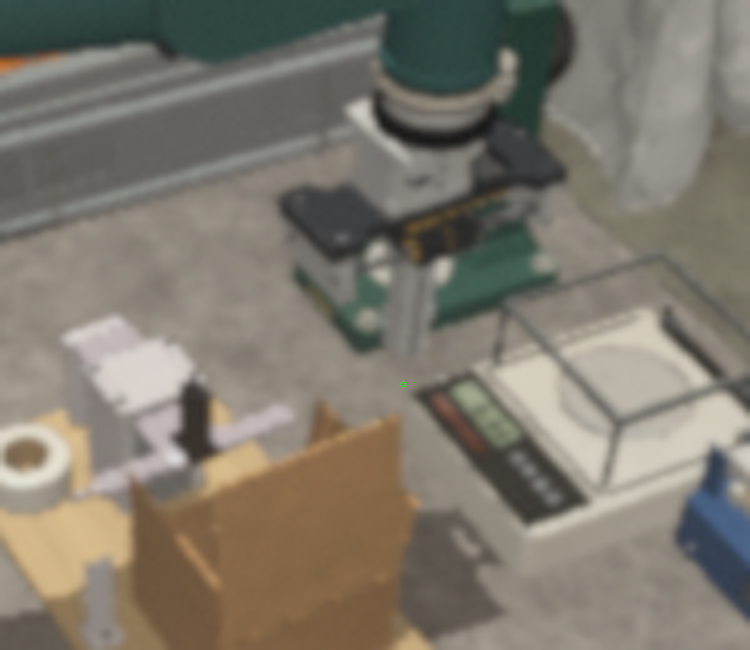

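```bash
python3 - <<'E'
from h import *
c=cam("scene");s=cam("top");o=get_obs();t=o["tool_pos"]
pts=[t+[0,0,h] for h in (0,.025,.05,.097,.15)]
print(t,(proj(c,pts)-[220,100]+.5)*5)
pts2=[t+[dx,0,.097] for dx in(-.0885,.0885)]
save(c,(270,90,350,180),6.5,"z4.png",np.vstack([proj(c,pts),proj(c,pts2)]))
E
```

```text
[ 0.66368844 -0.03290682  0.18040304] [[403.43019176 385.1214959 ]
 [406.82591388 357.61248748]
 [410.32106842 329.2979694 ]
 [417.17686651 273.75861707]
 [425.38879054 207.23318329]]
```

View pics/z4.png

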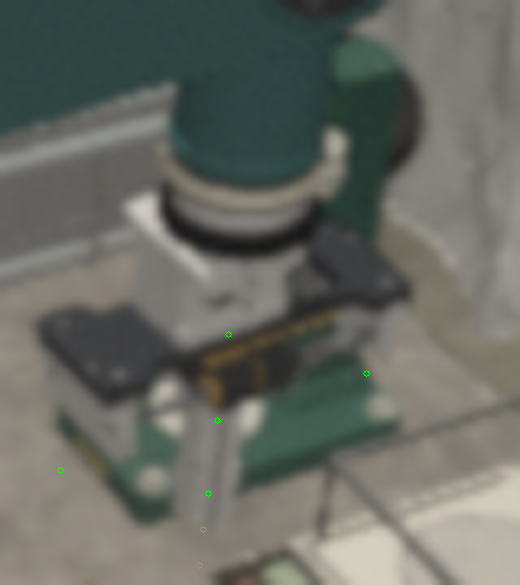

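```bash
python3 - <<'E'
from h import *
c=cam("scene");s=cam("top");o=get_obs();t=o["tool_pos"];print(t)
for z in(.17,.18,.19,.2,.21): print(ray(c,(203/6.5+270-.5,525/6.5+90-.5),z))
pts=[t+[0,0,.0],t+[0,0,.1]]
save(s,(190,60,360,190),4.6,"t4.png",proj(s,pts))
save(c,(0,0,512,384),1.5,"s4.png")
E
```

```text
[ 0.66385064 -0.03285936  0.18009298]
[0.68914066 0.00409197 0.17      ]
[ 0.68239758 -0.00536574  0.18      ]
[ 0.6756545  -0.01482345  0.19      ]
[ 0.66891141 -0.02428117  0.2       ]
[ 0.66216833 -0.03373888  0.21      ]
```

View pics/t4.png

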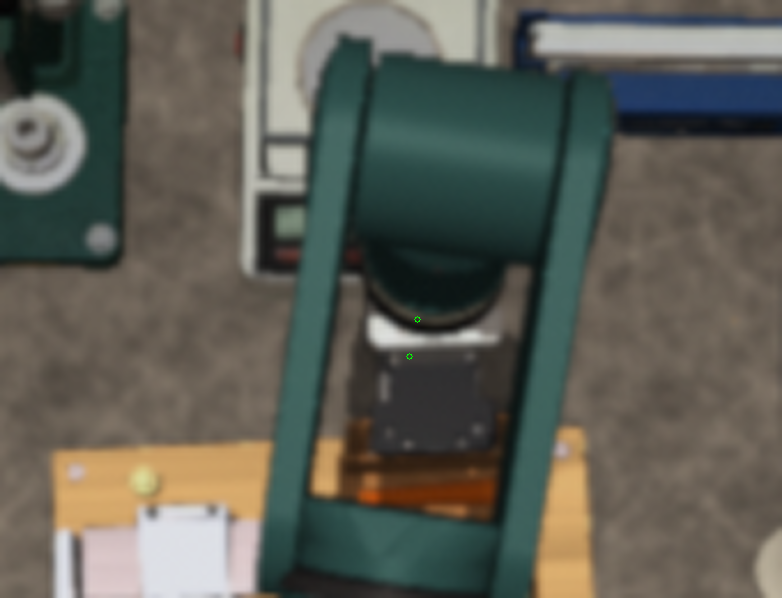

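View pics/s4.png

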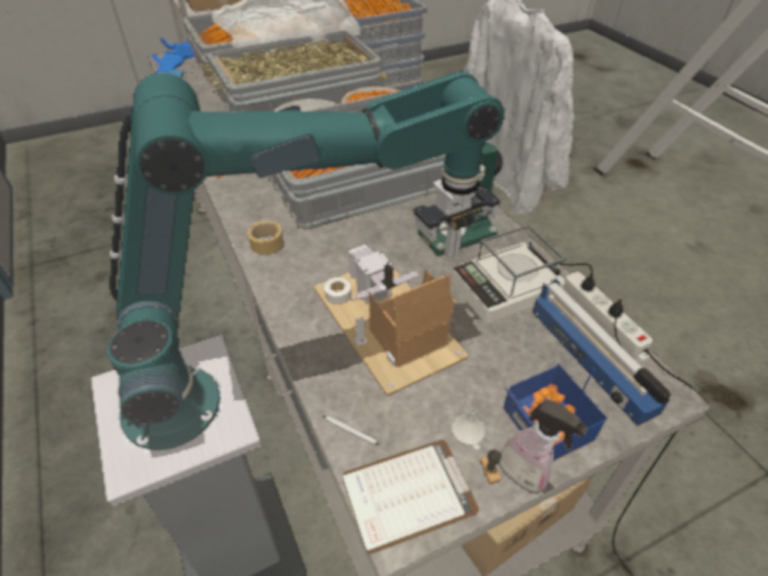

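```bash
python3 - <<'E'
from h import *
c=cam("scene");s=cam("top")
A=dict(color=cv2.imread("pics/scene0.png")[:,:,::-1]);B=dict(color=cv2.imread("pics/top0.png")[:,:,::-1])
t=np.array([.1918,.5148,.1744]);d=np.array([np.cos(1.214),np.sin(1.214),0])
P=[t,t+[0,0,.097],t+.047*d,t-.047*d,t+.0885*d+[0,0,.097],t-.0885*d+[0,0,.097]]
save(A,(80,50,160,150),6,"i1.png",proj(c,P));save(B,(0,250,140,360),5.4,"i2.png",proj(s,P))
E
```

```text
(no output)
```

View pics/i1.png

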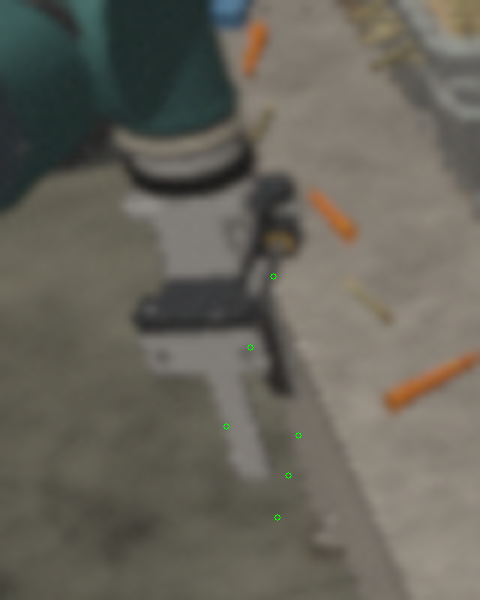

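View pics/i2.png

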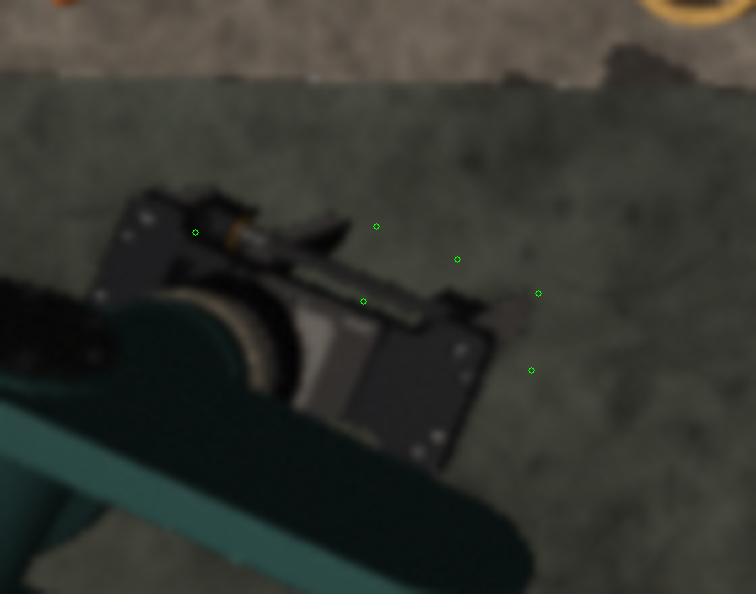

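Call:
send_rows --rows '[0, 0, -20, 0, 0, 0, 0, 0, 0, -25, 0, 0, 0, 0, 0, 0, -25, 0, 0, 0, 0, -10, -0.6, 0, 0, 0, 0, 0, -10, -0.6, 0, 0, 0, 0, 0, -10, -0.6, 0, 0, 0, 0, 0, -10, -0.6, 0, 0, 0, 0, 0, 0, 0, 0, 0, 0, 0, 0]'

```text
time: 6.95
tool_pos: [0.6238, -0.0354, 0.1111]
ee_rot: [3.141, -0.002, 0.062]
wrist_force: [0.5, 0.5, 1.8]
width: 0.0005
```

```bash
python3 - <<'E'
from h import *
c=cam("scene");o=get_obs();t=o["tool_pos"];print(t,o["wrist_force"])
save(c,(235,110,325,210),6,"s5.png",proj(c,[t,t+[0,0,.025],t+[0,0,.097]]))
E
```

```text
[ 0.62411286 -0.03534398  0.11080278] [ 0.7836941  -0.7086521   2.78434821]
```

View pics/s5.png

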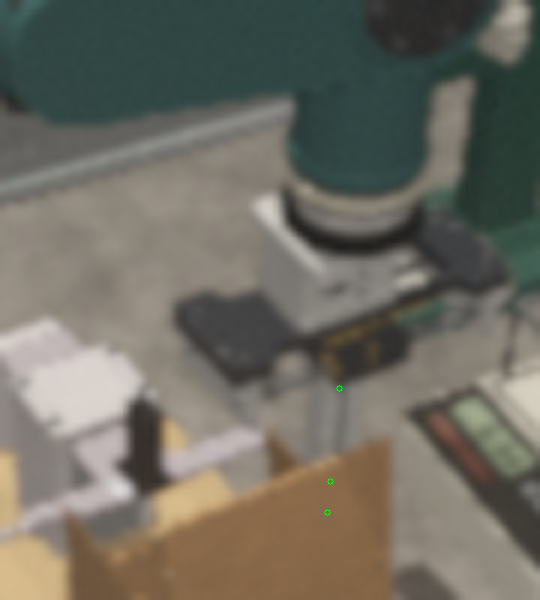

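```bash
python3 - <<'E'
from h import *
c=cam("top");o=get_obs();t=o["tool_pos"];print(t,o["wrist_force"])
save(c,(220,90,330,200),5.4,"t5.png",proj(c,[t,t+[0,0,.097]]))
E
```

```text
[ 0.62430147 -0.03534335  0.11052276] [ 0.92464638 -0.45156529  2.94016932]
```

View pics/t5.png

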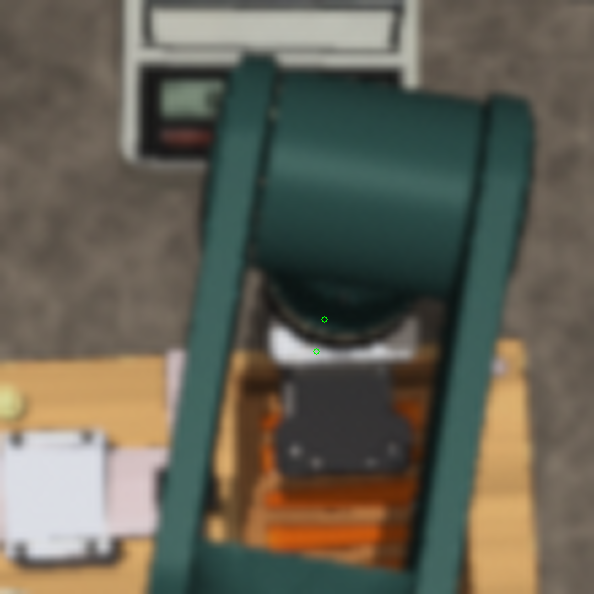

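```bash
python3 - <<'E'
from h import *
s=cam("top");c=cam("scene")
O=np.array([.550,-.0573,0]);a=np.radians(3.5)
R=np.array([[np.cos(a),-np.sin(a),0],[np.sin(a),np.cos(a),0],[0,0,1]])
tz=lambda p:(p[0]/5.6+190-.5,p[1]/5.6+140-.5)
for n,p,z in [("farTL",(423,63),.15),("farTR",(622,58),.15),("lidfar",(645,58),.224),("lidnear",(655,338),.224),("nearL",(422,352),.15),("nearR",(630,350),.15)]:
    print(n,np.round(R.T@(ray(s,tz(p),z)-O)*1000,0))
sz=lambda p:(p[0]/4.4+170-.5,p[1]/4.4+130-.5)
for n,p,z in [("farTL",(503,217),.15),("lidfar",(571,234),.224),("lidnear",(412,302),.224),("nearL",(340,288),.15),]:
    print(n,np.round(R.T@(ray(c,sz(p),z)-O)*1000,0))
E
```

```text
farTL [ 82.  58. 150.]
farTR [ 80. -48. 150.]
lidfar [ 66. -51. 224.]
lidnear [-74. -49. 224.]
nearL [-72.  66. 150.]
nearR [-76. -44. 150.]
farTL [ 79.  62. 150.]
lidfar [ 65. -43. 224.]
lidnear [-70. -47. 224.]
nearL [-73.  55. 150.]
```

```bash
python3 - <<'E'
from h import *
c=cam("scene")
O=np.array([.550,-.0573,0]);a=np.radians(3.5)
R=np.array([[np.cos(a),-np.sin(a),0],[np.sin(a),np.cos(a),0],[0,0,1]])
J=lambda p:O+R@(np.array(p)/1000)
for th in (1.75,1.6,1.4,1.2,1.0,.8): print(th,(proj(c,[J((70-61*np.cos(th),60,89+61*np.sin(th)))])[0]+.5-[235,110])*6)
E
for i in 1; do :; done
```

```text
1.75 [300.01885645 418.19100453]
1.6 [287.01607227 422.10408091]
1.4 [269.33042416 430.05211467]
1.2 [251.96015248 440.81484924]
1.0 [235.67647546 453.92713488]
0.8 [221.20059769 468.80746999]
```

Call:
send_rows --rows '[-3, 0, -8, 0, 0, 0, 0, -11, -0.7, -4, 0, 0, 0, 0, -10, -0.6, -7, 0, 0, 0, 0, -8, -0.5, -9, 0, 0, 0, 0, -5, -0.3, -10, 0, 0, 0, 0, 0, 0, 0, 0, 0, 0, 0, 0, 0, 0, 0, 0, 0, 0, 0, 0, 0, 0, 0, 0, 0]'

```text
time: 8.2
tool_pos: [0.5872, -0.0373, 0.0716]
ee_rot: [-3.142, 0.0, 0.062]
wrist_force: [0.3, 0.1, -0.5]
width: 0.0008
```

```bash
python3 - <<'E'
from h import *
c=cam("scene");o=get_obs();t=o["tool_pos"];print(t,o["wrist_force"])
save(c,(235,110,325,210),6,"s6.png",proj(c,[t,t+[0,0,.03]]))
E
```

```text
[ 0.58726525 -0.03731496  0.07160184] [ 0.64396914 -0.96974663 -0.0608492 ]
```

View pics/s6.png

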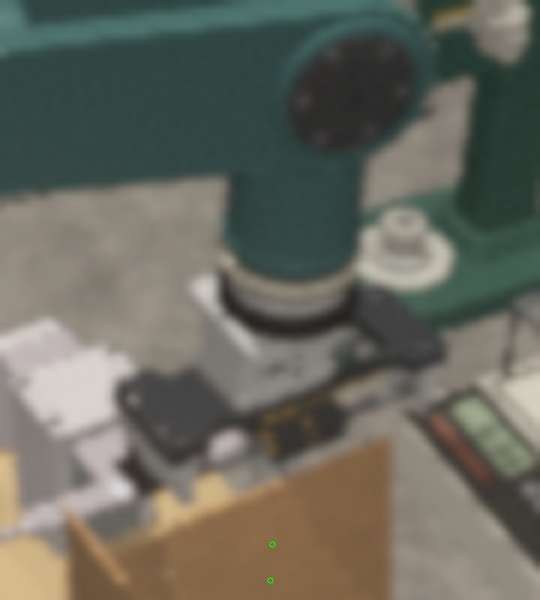

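Call:
send_rows --rows '[-1, 0, -3, 0, 0, 0, 0, 0, 0, -3, 0, 0, 0, 0, 0, 0, -2, 0, 0, 0, 0, 0, 0, 0, 0, 0, 0, 0, 0, 0, 0, 0, 0, 0, 0, 0, 0, 0, 0, 0, 0, 0, 0, 0, 0, 0, 0, 0, 0, 0, 0, 0, 0, 0, 0, 0]'

```text
time: 9.25
tool_pos: [0.5861, -0.0373, 0.0636]
ee_rot: [-3.142, -0.0, 0.062]
wrist_force: [0.5, -0.2, -0.9]
width: 0.0002
```

Call:
send_rows --rows '[0, 0, -2, 0, 0, 0, 0, 0, 0, -2, 0, 0, 0, 0, 0, 0, 0, 0, 0, 0, 0, 0, 0, 0, 0, 0, 0, 0, 0, 0, 0, 0, 0, 0, 0, 0, 0, 0, 0, 0, 0, 0, 0, 0, 0, 0, 0, 0, 0, 0, 0, 0, 0, 0, 0, 0]'

```text
time: 10.25
tool_pos: [0.5862, -0.0374, 0.0612]
ee_rot: [3.141, -0.001, 0.062]
wrist_force: [-2.4, 1.3, 6.5]
width: 0.0004
```

```bash
python3 - <<'E'
from h import *
for i in range(3):
    c=cam("scene");o=get_obs();t=o["tool_pos"];print(t,o["wrist_force"])
s=cam("top");save(s,(220,90,330,200),5.4,"t7.png",proj(s,[t,t+[0,0,.03]]))
save(c,(200,110,335,230),5,"s7.png",proj(c,[t,t+[0,0,.03]]))
E
```

```text
[ 0.58624671 -0.03734568  0.06125067] [-1.35935042  0.79504747  6.7867137 ]
[ 0.58623336 -0.03735142  0.06122372] [-2.27307673 -0.04577447  5.55277492]
[ 0.58624876 -0.0373521   0.06123472] [-2.45872702  0.1143689   5.97989881]
```

View pics/s7.png

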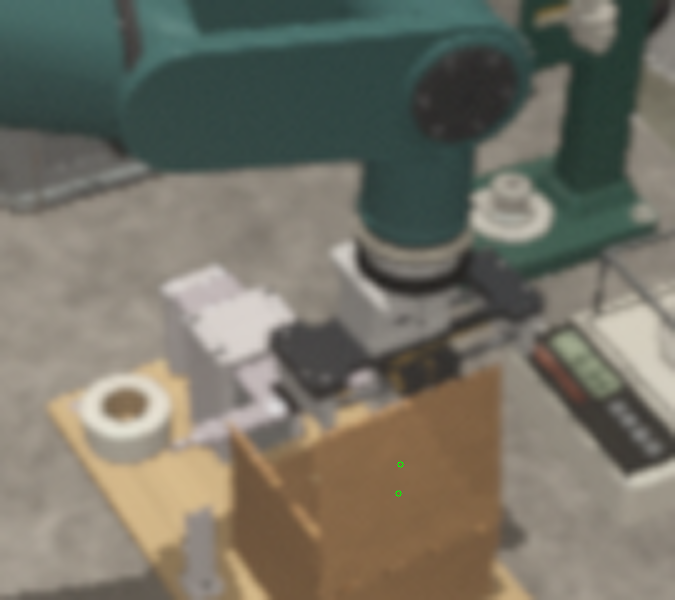

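View pics/t7.png

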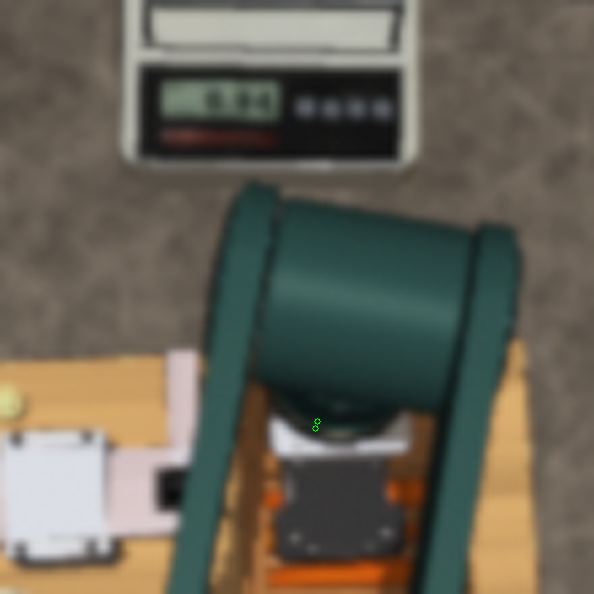

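Call:
send_rows --rows '[0, 0, 28, 0, 0, 0, 0, 0, 0, 30, 0, 0, 0, 0, 0, 0, 32, 0, 0, 0, 0, -35, -2, 0, 0, 0, 0, 0, -40, -2.5, 0, 0, 0, 0, 0, -40, -2.5, 0, 0, 0, 0, 0, -36, -2, 0, 0, 0, 0, 0, 0, 0, 0, 0, 0, 0, 0]'

```text
time: 11.45
tool_pos: [0.4337, -0.0463, 0.1498]
ee_rot: [3.141, -0.001, 0.061]
wrist_force: [0.1, -0.5, 0.7]
width: 0.0005
```

```bash
python3 - <<'E'
from h import *
c=cam("scene");o=get_obs();t=o["tool_pos"];print(t,o["wrist_force"])
s=cam("top");save(s,(190,130,330,235),5.6,"t8.png",proj(s,[t+[0,0,.03]]))
save(c,(200,130,335,250),5,"s8.png",proj(c,[t,t+[0,0,.03]]))
E
```

```text
[ 0.43498173 -0.0463706   0.14987521] [-0.30127063  0.69146619 -0.30466675]
```

View pics/s8.png

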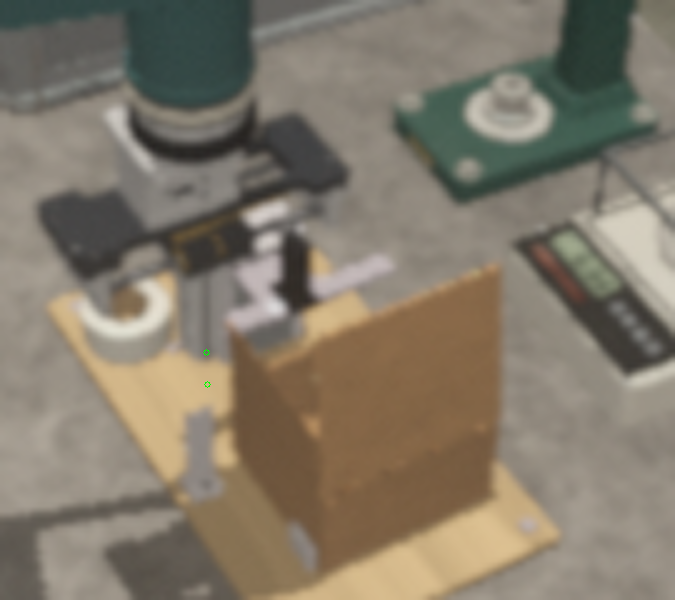

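View pics/t8.png

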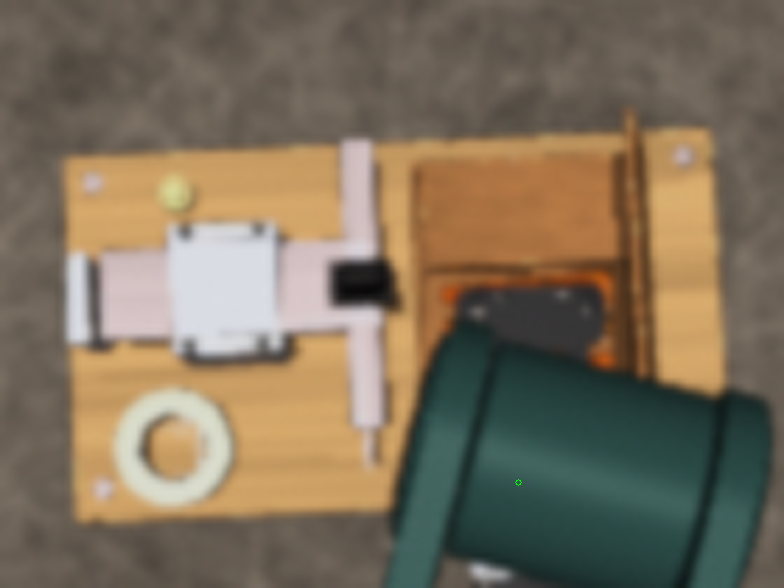

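Call:
send_rows --rows '[0, 0, -23, 0, 0, 0, 0, 0, 0, -23, 0, 0, 0, 0, 15, 1, 0, 0, 0, 0, 0, 15, 1, 0, 0, 0, 0, 0, 12, 0.7, -1, 0, 0, 0, 0, 11, 0.7, -4, 0, 0, 0, 0, 10, 0.6, -7, 0, 0, 0, 0, 8, 0.5, -9, 0, 0, 0, 0]'

```text
time: 12.55
tool_pos: [0.5076, -0.0419, 0.0828]
ee_rot: [3.141, -0.002, 0.062]
wrist_force: [0.2, 0.3, 3.2]
width: 0.0003
```

Call:
send_rows --rows '[5, 0.3, -10, 0, 0, 0, 0, 2, 0, -8, 0, 0, 0, 0, 0, 0, -4, 0, 0, 0, 0, 0, 0, -4, 0, 0, 0, 0, 0, 0, -2, 0, 0, 0, 0, 0, 0, 0, 0, 0, 0, 0, 0, 0, 0, 0, 0, 0, 0, 0, 0, 0, 0, 0, 0, 0]'

```text
time: 13.55
tool_pos: [0.5135, -0.0416, 0.0606]
ee_rot: [3.141, -0.003, 0.062]
wrist_force: [-7.9, 1.9, 24.6]
width: 0.0002
```

Call:
send_rows --rows '[0, 0, 30, 0, 0, 0, 0, 0, 0, 48, 0, 0, 0, 0, 0, 0, 48, 0, 0, 0, 0, 0, 0, 46, 0, 0, 0, 0, 14, -43, 0, 0, 0, 0, 0, 14, -43, 0, 0, 0, 0, 0, 15, -43, 0, 0, 0, 0, 0, 0, 0, 0, 0, 0, 0, 0]'

```text
time: 14.55
tool_pos: [0.5554, -0.1729, 0.2243]
ee_rot: [-3.14, 0.004, 0.058]
wrist_force: [0.2, 1.1, -0.6]
width: 0.0005
```

```bash
python3 - <<'E'
from h import *
c=cam("scene");o=get_obs();t=o["tool_pos"];print(t,o["wrist_force"])
s=cam("top");save(s,(190,130,330,235),5.6,"t9.png",proj(s,[t+[0,0,.03]]))
save(c,(200,100,335,250),4,"s9.png",proj(c,[t,t+[0,0,.03]]))
E
```

```text
[ 0.55527041 -0.17121625  0.22491087] [ 0.15761143  1.06287879 -0.18401753]
```

View pics/s9.png

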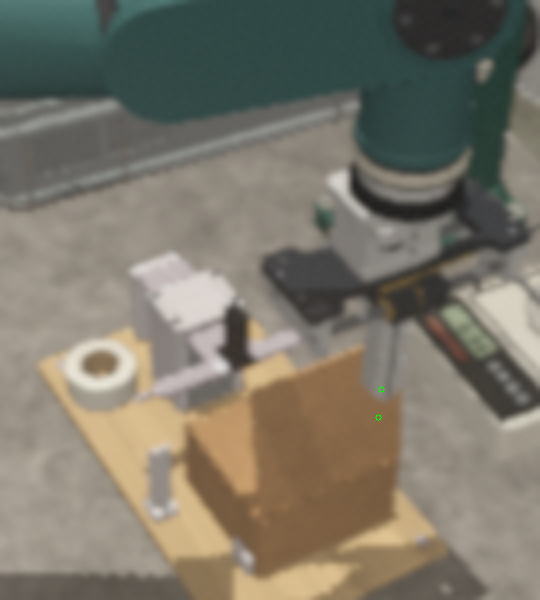

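View pics/t9.png

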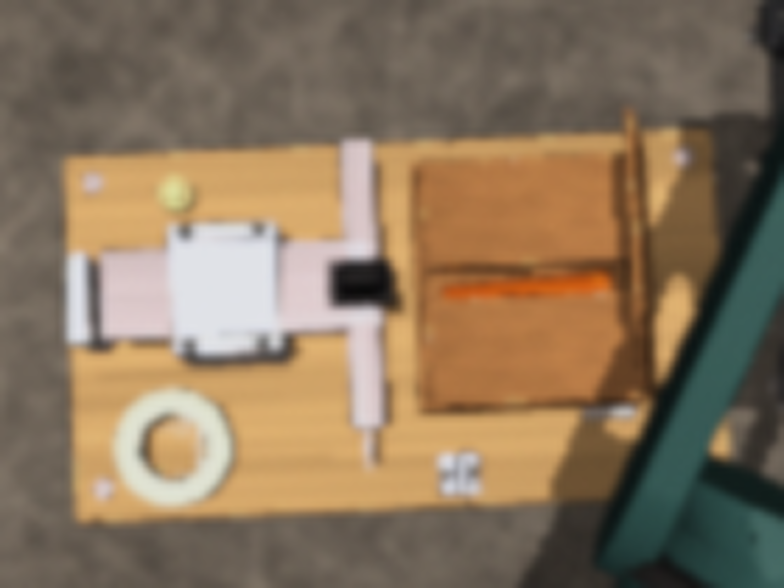

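Call:
send_rows --rows '[0, 0, -36, 0, 0, 0, 0, 0, 0, -36, 0, 0, 0, 0, -1, 20, 0, 0, 0, 0, 0, -1, 20, 0, 0, 0, 0, 0, -0.7, 12, -1, 0, 0, 0, 0, -0.7, 12, -2, 0, 0, 0, 0, -0.7, 11, -4, 0, 0, 0, 0, -0.7, 11, -5, 0, 0, 0, 0]'

```text
time: 15.65
tool_pos: [0.5515, -0.084, 0.1426]
ee_rot: [3.141, -0.001, 0.062]
wrist_force: [0.8, -0.3, 0.3]
width: 0.0002
```

Call:
send_rows --rows '[-0.6, 10, -6, 0, 0, 0, 0, -0.6, 9, -8, 0, 0, 0, 0, -0.5, 8, -9, 0, 0, 0, 0, -0.4, 7, -9, 0, 0, 0, 0, -0.3, 5, -10, 0, 0, 0, 0, -0.3, 4, -11, 0, 0, 0, 0, 0, 2, -9, 0, 0, 0, 0, 0, 0, 0, 0, 0, 0, 0]'

```text
time: 16.65
tool_pos: [0.5479, -0.0393, 0.0794]
ee_rot: [-3.141, 0.002, 0.062]
wrist_force: [-0.1, 0.7, 0.1]
width: 0.0002
```

```bash
python3 - <<'E'
from h import *
c=cam("scene");o=get_obs();t=o["tool_pos"];print(t,o["wrist_force"])
s=cam("top");save(s,(190,130,330,235),5.6,"t10.png",proj(s,[t+[0,0,.03]]))
save(c,(200,100,335,250),4,"s10.png",proj(c,[t,t+[0,0,.03]]))
E
```

```text
[ 0.54832222 -0.03946118  0.08005605] [0.09432949 0.29600942 0.07678799]
```

View pics/s10.png

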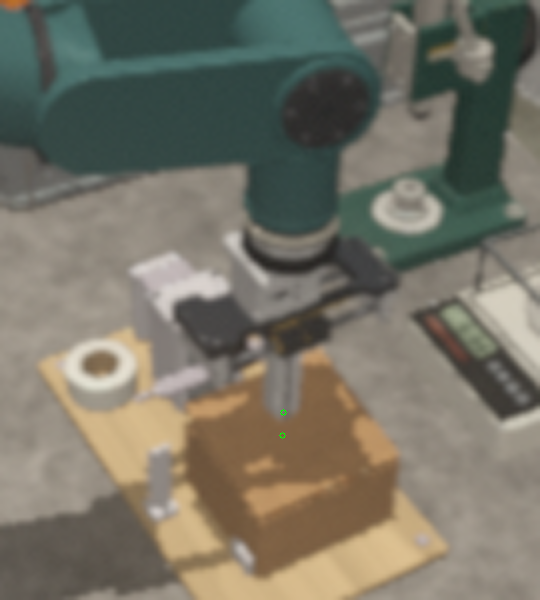

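Call:
send_rows --rows '[0, 0, -5, 0, 0, 0, 0, 0, 0, -4, 0, 0, 0, 0, 0, 0, -3, 0, 0, 0, 0, 0, 0, -2, 0, 0, 0, 0, 0, 0, -2, 0, 0, 0, 0, 0, 0, 0, 0, 0, 0, 0, 0, 0, 0, 0, 0, 0, 0, 0, 0, 0, 0, 0, 0, 0]'

```text
time: 17.75
tool_pos: [0.5487, -0.0395, 0.0658]
ee_rot: [3.141, -0.001, 0.062]
wrist_force: [-3.2, 0.3, 3.7]
width: 0.0005
```

Call:
send_rows --rows '[0, 0, -2, 0, 0, 0, 0, 0, 0, 0, 0, 0, 0, 0, 0, 0, 0, 0, 0, 0, 0, 0, 0, 0, 0, 0, 0, 0, 0, 0, 20, 0, 0, 0, 0, 0, 0, 35, 0, 0, 0, 0, 0, -20, 40, 0, 0, 0, 1, 0, -20, 40, 0, 0, 0, 1]'

```text
time: 18.75
tool_pos: [0.5484, -0.0798, 0.1984]
ee_rot: [3.142, 0.0, 0.063]
wrist_force: [0.6, -0.7, 0.7]
width: 0.0171
```

Call:
send_rows --rows '[-40, 0, 0, 0, 0, 0, 1, -50, 0, 0, 0, 0, 0, 1, -50, 0, 0, 0, 0, 0, 1, -50, 0, 0, 0, 0, 0, 1, 0, 0, 0, 0, 0, 0, 1, 0, 0, 0, 0, 0, 0, 1, 0, 0, 0, 0, 0, 0, 1, 0, 0, 0, 0, 0, 0, 1]'

```text
time: 19.75
tool_pos: [0.3593, -0.0796, 0.1973]
ee_rot: [-3.141, 0.001, 0.063]
wrist_force: [0.2, 0.2, 0.7]
width: 0.0935
```

```bash
python3 - <<'E'
from h import *
c=cam("scene");o=get_obs();t=o["tool_pos"];print(t,o["wrist_force"],o["width"])
s=cam("top");save(s,(190,130,330,235),5.6,"t11.png")
save(c,(200,150,300,250),6,"s11.png")
E
```

```text
[ 0.35920884 -0.07953987  0.19728834] [ 0.42390617 -0.4474037   0.85699721] 0.09375113683652601
```

View pics/s11.png

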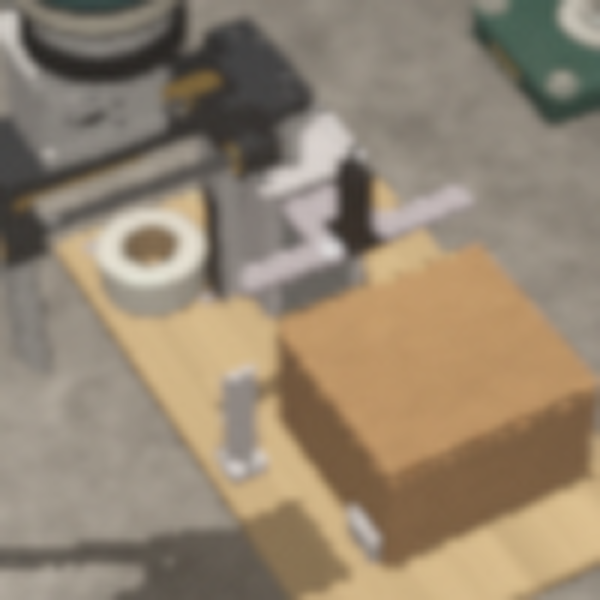

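View pics/t11.png

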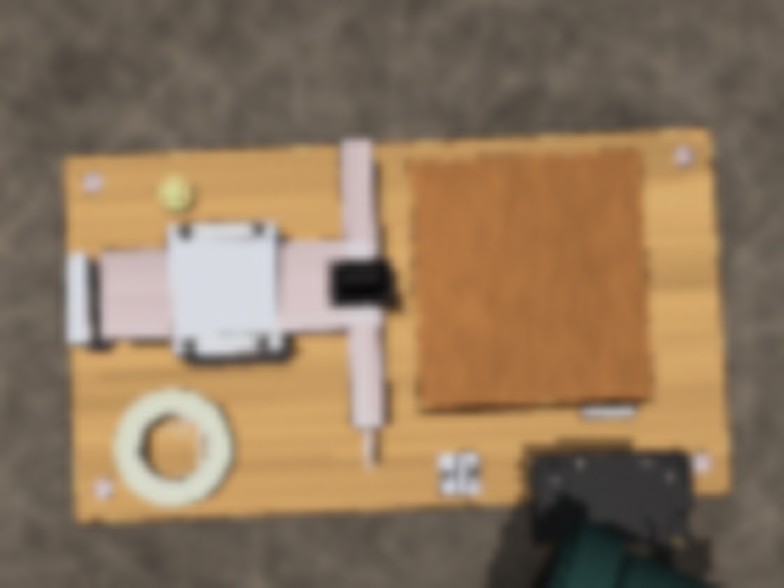

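```bash
python3 - <<'E'
from h import *
s=cam("top");c=cam("scene")
save(s,(248,200,280,225),16,"a.png");save(c,(225,185,265,232),12,"b.png")
O=np.array([.550,-.0573,0]);a=np.radians(3.5)
R=np.array([[np.cos(a),-np.sin(a),0],[np.sin(a),np.cos(a),0],[0,0,1]])
tz=lambda p:(p[0]/5.6+190-.5,p[1]/5.6+130-.5)
for p in [(407,160),(640,150),(652,400),(422,408)]: print(R.T@(ray(s,tz(p),.0955)-O)*1000)
print("griptop",R.T@(ray(s,tz((358,281)),.165)-O)*1000)
E
```

```text
[69.19901709 67.01343544 95.5       ]
[ 69.02415174 -63.55348246  95.5       ]
[-71.15702071 -62.78654696  95.5       ]
[-70.02324476  64.842005    95.5       ]
griptop [ -5.0814496   96.27257445 165.        ]
```

View pics/a.png

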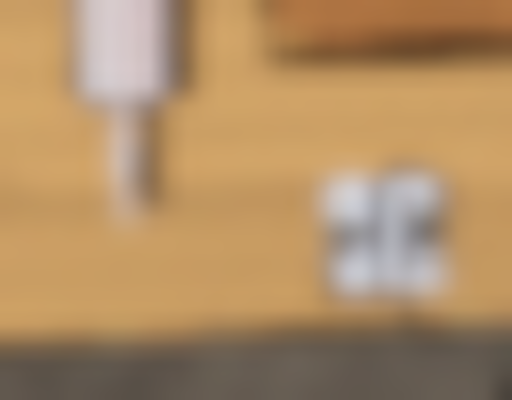

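View pics/b.png

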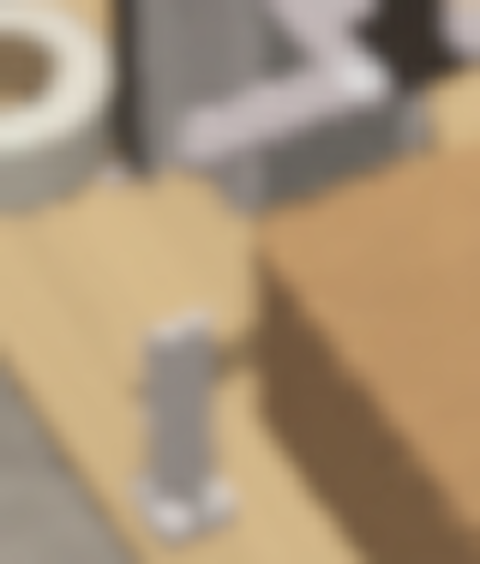

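```bash
python3 - <<'E'
from h import *
s=cam("top");c=cam("scene")
O=np.array([.550,-.0573,0]);a=np.radians(3.5)
R=np.array([[np.cos(a),-np.sin(a),0],[np.sin(a),np.cos(a),0],[0,0,1]])
f=lambda S,p,z:np.round(R.T@(ray(S,p,z)-O)*1000,1)
A=lambda p:(p[0]/16+248-.5,p[1]/16+200-.5); B=lambda p:(p[0]/12+225-.5,p[1]/12+185-.5)
print("ptr",f(s,A((126,212)),.107),f(s,A((128,140)),.107),"barend",f(s,A((132,100)),.109))
print("idx",f(s,A((395,235)),.094),f(s,A((390,165)),.094),f(s,A((402,295)),.094))
print("idx scene",f(c,B((178,326)),.094),"ptr",f(c,B((112,172)),.105))
g=s["color"].astype(int).max(2); m=(g<50).astype(np.uint8); m[:170]=0;m[195:]=0;m[:,:240]=0;m[:,268:]=0
ys,xs=np.nonzero(m);print(xs.min(),xs.max(),ys.min(),ys.max(),f(s,(xs.mean(),ys.mean()),.165))
print("cam",-cv2.Rodrigues(np.array(s["rvec"]))[0].T@np.array(s["tvec"]).ravel())
E
```

```text
ptr [-101.2   95.5  107. ] [-87.4  94.5 107. ] barend [-79.8  93.4 109. ]
idx [-107.6   43.7   94. ] [-94.1  44.1  94. ] [-119.3   42.9   94. ]
idx scene [-107.7   45.6   94. ] ptr [-100.8   99.7  105. ]
250 259 177 183 [ -6.8  92.9 165. ]
cam [0.42266206 0.01459236 1.2676152 ]
```

Call:
send_rows --rows '[46, 29, 0, 0, 0, 0, 1, 46, 29, 0, 0, 0, 0, 1, 46, 29, 0, 0, 0, 0, 1, 47, 29, 0, 0, 0, 0, 1, 0, 0, 0, 0, 0, 0, 1, 0, 0, -25, 0, 0, 0, 1, 0, 0, -10, 0, 0, 0, 1, 0, 0, 0, 0, 0, 0, 1]'

```text
time: 21.05
tool_pos: [0.5425, 0.036, 0.1621]
ee_rot: [-3.142, 0.002, 0.061]
wrist_force: [0.6, 0.1, 0.9]
width: 0.0939
```

```bash
python3 - <<'E'
from h import *
c=cam("scene");o=get_obs();t=o["tool_pos"];print(t,o["wrist_force"],o["width"])
s=cam("top");save(s,(190,100,330,205),5.6,"t12.png")
save(c,(200,120,300,220),6,"s12.png",proj(c,[t+[-.047,0,.03],t+[.047,0,.03]]))
E
```

```text
[0.54313882 0.03605013 0.16307467] [-0.7379842   0.5805424   0.07407133] 0.09384995858149892
```

View pics/s12.png

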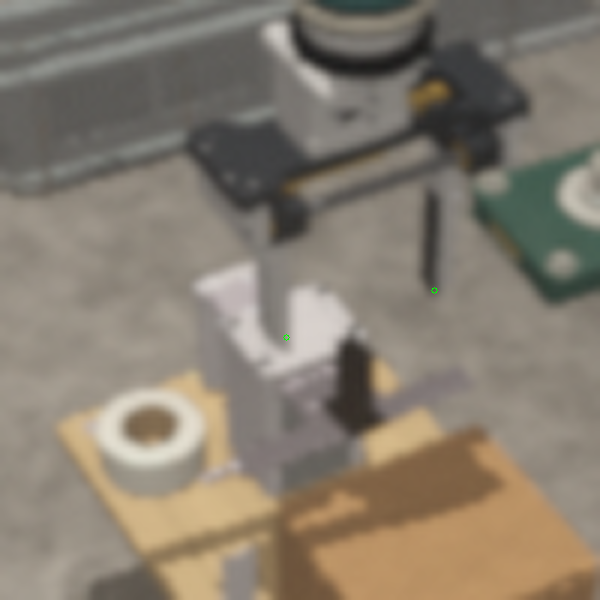

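View pics/t12.png

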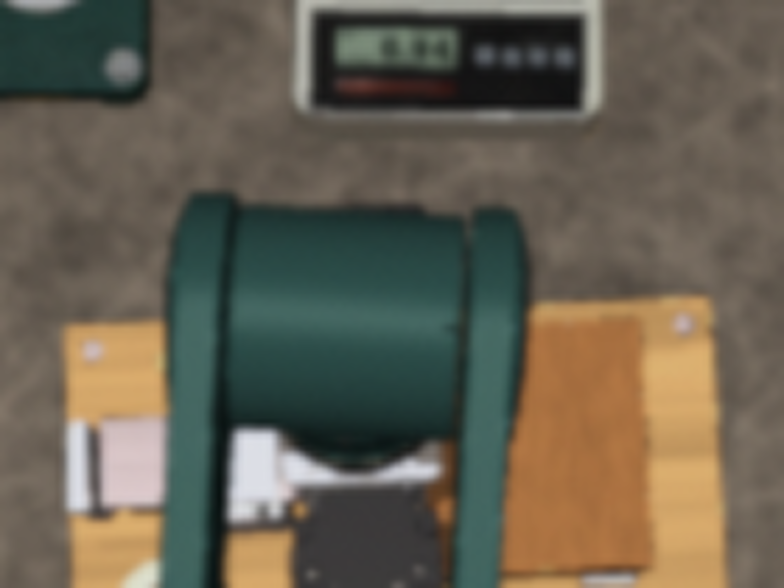

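Call:
send_rows --rows '[0, 0, -25, 0, 0, 0, 1, 0, 0, -25, 0, 0, 0, 1, 0, 0, -15, 0, 0, 0, 1, 0, 0, -5, 0, 0, 0, 1, 0, 0, 0, 0, 0, 0, 1, 0, 0, 0, 0, 0, 0, 0, 0, 0, 0, 0, 0, 0, 0, 0, 0, 0, 0, 0, 0, 0]'

```text
time: 22.15
tool_pos: [0.5439, 0.0365, 0.0931]
ee_rot: [3.142, -0.001, 0.062]
wrist_force: [-0.0, 0.5, -0.1]
width: 0.0675
```

Call:
send_rows --rows '[0, 0, 0, 0, 0, 0, 0, 0, 0, 0, 0, 0, 0, 0, 0, 0, 0, 0, 0, 0, 0, 0, 0, 0, 0, 0, 0, 0, 0, 0, 0, 0, 0, 0, 0, 0, 0, 0, 0, 0, 0, 0, 0, 0, 0, 0, 0, 0, 0, 0, 0, 0, 0, 0, 0, 0]'

```text
time: 23.15
tool_pos: [0.5443, 0.0366, 0.0926]
ee_rot: [-3.142, -0.002, 0.062]
wrist_force: [4.8, 0.4, -3.6]
width: 0.0157
```

```bash
python3 - <<'E'
from h import *
c=cam("scene");o=get_obs();t=o["tool_pos"];print(t,o["wrist_force"],o["width"])
save(c,(200,120,300,220),6,"s13.png")
E
```

```text
[0.54429793 0.03651975 0.09259695] [ 5.42419822  0.78035607 -2.52735646] 0.015655621291174135
```

View pics/s13.png

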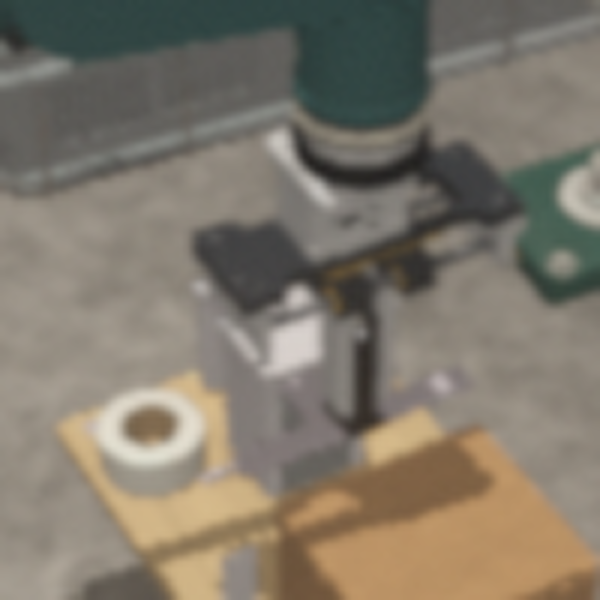

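Call:
send_rows --rows '[0.5, -8, 0, 0, 0, 0, 0, 0.5, -8, 0, 0, 0, 0, 0, 0.5, -8, 0, 0, 0, 0, 0, 0.5, -8, 0, 0, 0, 0, 0, 0.5, -8, 0, 0, 0, 0, 0, 0.5, -8, 0, 0, 0, 0, 0, 0, -2, 0, 0, 0, 0, 0, 0, 0, 0, 0, 0, 0, 0]'

```text
time: 24.2
tool_pos: [0.5474, -0.0108, 0.0926]
ee_rot: [-3.137, -0.002, 0.063]
wrist_force: [4.9, 7.0, -1.1]
width: 0.0162
```

```bash
python3 - <<'E'
from h import *
c=cam("scene");o=get_obs();t=o["tool_pos"];print(t,o["wrist_force"],o["width"])
s=cam("top");save(s,(230,150,310,225),8,"t14.png")
save(c,(220,155,290,235),8,"s14.png")
E
```

```text
[ 0.54736798 -0.0106665   0.09259383] [ 6.40579811  7.13383736 -2.37522446] 0.016002888131954354
```

View pics/s14.png

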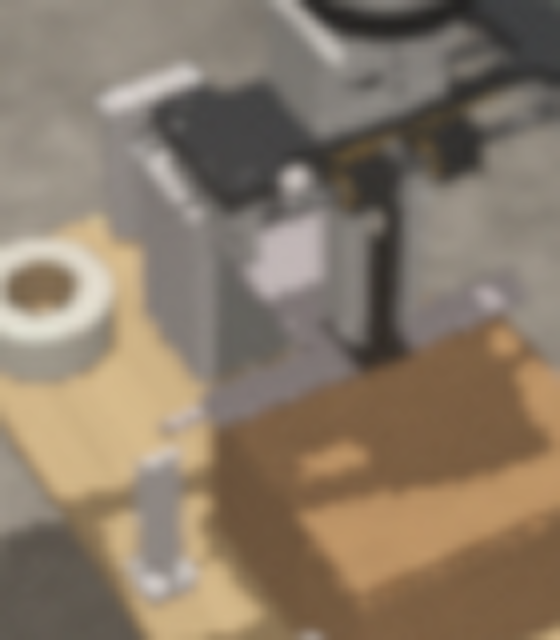

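View pics/t14.png

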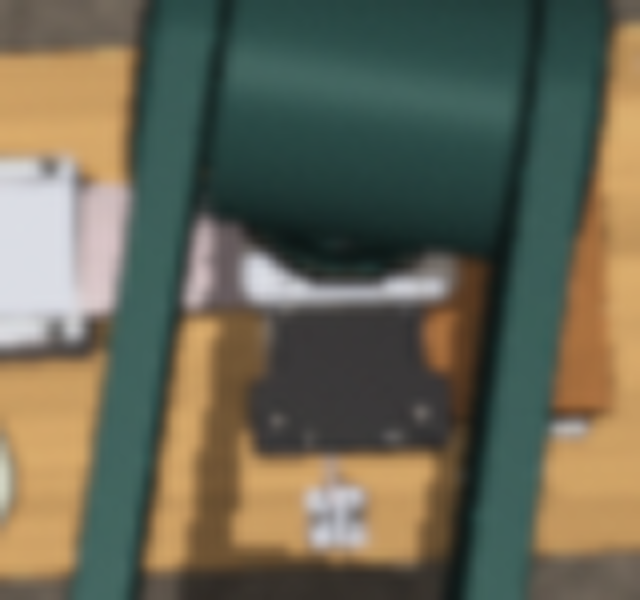

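```bash
python3 - <<'E'
from h import *
s=cam("top");c=cam("scene")
save(s,(260,200,285,222),22,"a2.png");save(c,(235,195,262,232),16,"b2.png")
E
```

```text
(no output)
```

View pics/a2.png

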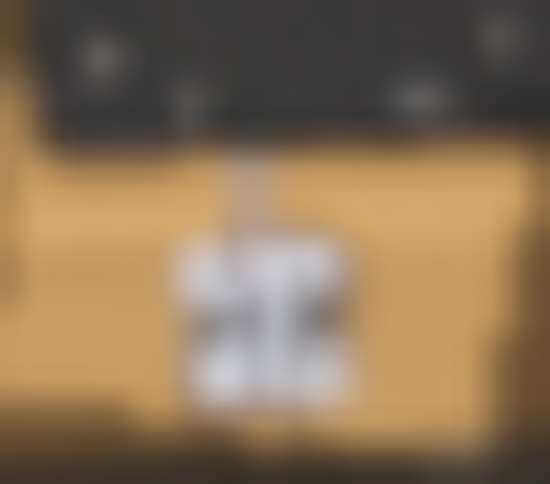

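View pics/b2.png

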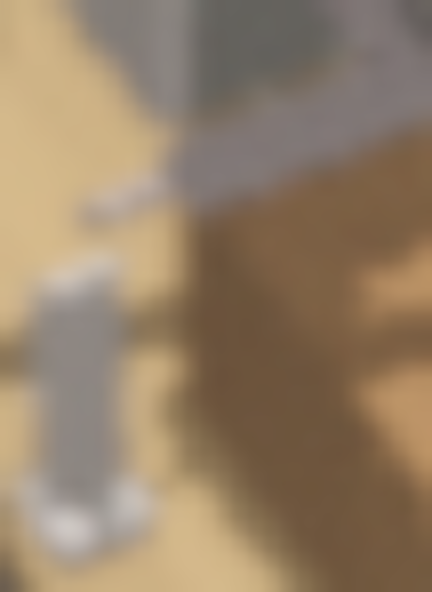

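```bash
python3 - <<'E'
from h import *
s=cam("top");c=cam("scene")
O=np.array([.550,-.0573,0]);a=np.radians(3.5)
R=np.array([[np.cos(a),-np.sin(a),0],[np.sin(a),np.cos(a),0],[0,0,1]])
f=lambda S,p,z:np.round(R.T@(ray(S,p,z)-O)*1000,1)
A=lambda p:(p[0]/22+260-.5,p[1]/22+200-.5); B=lambda p:(p[0]/16+235-.5,p[1]/16+195-.5)
print("ptr",f(s,A((250,160)),.107),f(s,A((251,225)),.107),"idx",f(s,A((272,320)),.094))
print("scene ptr tip",f(c,B((92,214)),.105),f(c,B((150,188)),.107),"idx",f(c,B((85,275)),.094))
o=get_obs();print(o["tool_pos"],o["wrist_force"])
print(f(c,B((45,290)),.094),f(c,B((120,262)),.094))
E
```

```text
ptr [-84.9  47.1 107. ] [-94.   47.4 107. ] idx [-107.2   44.7   94. ]
scene ptr tip [-101.2   50.5  105. ] [-87.7  49.5 107. ] idx [-106.3   44.7   94. ]
[ 0.54737196 -0.01057861  0.09260239] [ 5.5432392   7.89979923 -1.4151463 ]
[-115.8   45.    94. ] [-98.   44.4  94. ]
```

Call:
send_rows --rows '[0.2, -2, 0, 0, 0, 0, 0, 0, -1.7, 0, 0, 0, 0, 0, 0, 0, 0, 0, 0, 0, 0, 0, 0, 0, 0, 0, 0, 0, 0, 0, 0, 0, 0, 0, 0, 0, 0, 0, 0, 0, 0, 0, 0, 0, 0, 0, 0, 0, 0, 0, 0, 0, 0, 0, 0, 0]'

```text
time: 25.5
tool_pos: [0.5476, -0.014, 0.0926]
ee_rot: [-3.136, -0.002, 0.064]
wrist_force: [5.0, 6.4, -2.2]
width: 0.016
```

```bash
python3 - <<'E'
from h import *
s=cam("top");c=cam("scene")
o=get_obs();print(o["tool_pos"],o["wrist_force"],o["width"],o["qvel"])
save(s,(260,200,285,222),22,"a3.png");save(c,(235,155,305,230),8,"b3.png")
E
```

```text
[ 0.54760939 -0.01402332  0.09262334] [ 5.30069358  7.14193255 -1.95991281] 0.015979441972541888 [ 0.00032484 -0.00169439  0.00170988  0.00134143  0.0004703  -0.00042994]
```

View pics/a3.png

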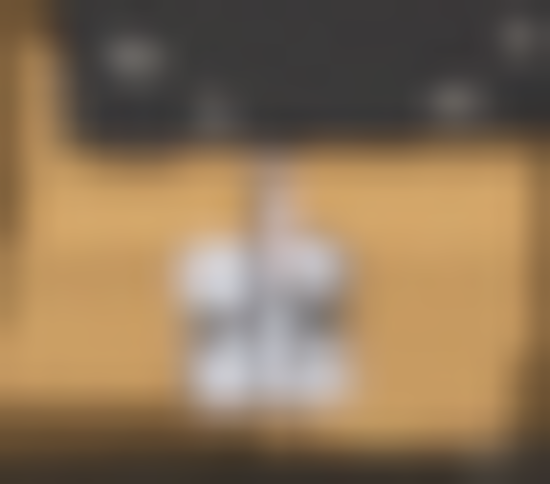

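View pics/b3.png

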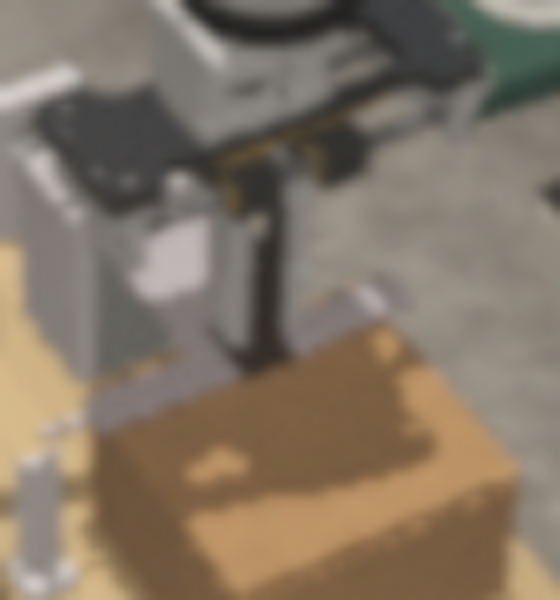

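Call:
send_rows --rows '[0, 0, 0, 0, 0, 0, 0, 0, 0, 0, 0, 0, 0, 0, 0, 0, 0, 0, 0, 0, 0, 0, 0, 0, 0, 0, 0, 0, 0, 0, 0, 0, 0, 0, 0, 0, 0, 0, 0, 0, 0, 0, 0, 0, 0, 0, 0, 0, 0, 0, 0, 0, 0, 0, 0, 0]'

```text
time: 26.6
tool_pos: [0.5476, -0.014, 0.0926]
ee_rot: [-3.136, -0.002, 0.064]
wrist_force: [6.0, 7.1, -1.7]
width: 0.0161
```

```bash
python3 - <<'E'
from bench import *
o=get_obs();print(o["tool_pos"],o["wrist_force"],o["width"]);print(close_job())
E
```

```text
[ 0.54760586 -0.01401409  0.09259718] [ 5.98748784  7.073419   -1.72079111] 0.01609017034600856
the job is handed in; nothing more can be done
None
```

The carton is closed and the bar is held over it with its pointer in line with the index plate. I handed the job in at about 26.6 s, and no verdict is reported.

**What I did:** I folded the far flap, then the near flap, then the lid. I then gripped the black grip and pulled the bar about 51 mm until the pointer met the index plate.

**Last checks:**
- **Flaps and lid:** both side flaps looked flat before I folded the lid, and the lid looked flat afterwards. I did not measure the fold angles.
- **Pointer:** the top view puts it at jig y of about 44.4 mm and the index plate at about 44.7 mm, against a tolerance of 6 mm. The scene camera read the pointer 2 to 3 mm further out than the top view before the last small pull. I did not remeasure it in that camera afterwards.
- **Grip:** the fingers are closed on the grip at 16 mm, pulling about 7 N against the spring, and the arm held still over the last second.
- **Other things:** I never touched the label roll, weight, tape, funnel or stamp. I did not measure their positions at the end.

**What disagreed:** the fingertips were really about 30 mm higher than the reported TCP. My first try at the near flap passed over it without touching. I found the offset from the pictures and by touching the folded far flap, then corrected for it. Pressing the near flap flat reached about 25 N on the wrist.

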